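# Set the castle nut of a trailer hub and pin it

### The job

Finish setting the wheel bearing: turn the hub's castle nut clockwise until you feel it snug up, then carry it on, without going past, to the first slot that lines up with the cross hole in the spindle. Then push the split pin from the blue mat through slot and hole, without forcing it, until its eye sits against the nut, and let go; leave the other things where they are.

Things in the scene. Friction and masses are not known exactly. Their poses are not given: they have to be found in the camera images.
- hub_stand: Trailer hub on its stub axle, outboard end up, in a grey stand bolted to the bench (base 150 mm square). Origin on the bench, on the spindle axis. Heights above the bench: wheel flange (136 mm across) 86 to 96 mm, four 12 mm studs on a 100 mm circle up to 123 mm, barrel (62 mm across) with its flat rim at 130 mm, castle nut 128 to 156 mm, spindle end (24 mm across) 161 mm. It does not move.
- cross_hole (a point): Middle of the 6.5 mm square-sided cross hole through the 24 mm spindle, on the spindle axis, 150 mm above the bench. Its x axis runs along the hole (open at both ends; the pin may go in from either side), z is up along the spindle. A yellow line across the spindle's end face runs the same way as the hole.
- nut_flat (a point): Middle of one of the six flats of the yellow zinc-plated castle nut, 18 mm from the spindle axis, 137 mm above the bench; x points out square to this flat, z up. The nut is 36 mm across flats; the flats reach from 128 to 146 mm above the bench (the hub rim around them is at 130 mm). It is any flat of six, not a mark: which slot is wanted depends on where the nut snugs up.
- nut_crown (a point): Centre of the nut's crown on the spindle axis, 151 mm above the bench (axes turn with the nut). The crown is round, 35 mm across, with six slots, 7 mm wide, open at the top, bottoms at 146 mm, one over the middle of each flat: at every 60 degrees of turn slots line up with the hole. The nut stays at its height when turned.
- bearing_race (a point): Inner race of the bearing under nut and washer, 124 mm up on the axis. Clockwise from above tightens. The nut first turns freely (0.1 N m) by 20 to 86 degrees, often past slots that line up; clamping the washer (snug) it takes 0.6 N m (0.3 or more at rest) and presses the race down 3 mm a turn. It snugs up 11 to 46 degrees before the slot wanted; let go, it springs back 2 degrees, then stays.
- split_pin: Split (cotter) pin of steel, 12 to 21 g, lying flat on the blue mat (4 mm thick). Origin under its shoulder, where eye and shank meet; the shank, 5 mm thick and 50 mm long with a tapered tip, runs along +x and lies 2.5 mm above the origin; the eye runs 18 mm along -x. z up as it lies.
- pin_eye (a point): Grip point in the pin's eye, 10 mm behind the shoulder, half-way up its thickness. The eye is an oblong loop with straight parallel sides, 18 mm long, 12 mm wide, 5 mm thick, too wide to enter a slot. x towards the tip.
- pin_seat (a point): Point on the middle line of the shank, 17.5 mm ahead of the shoulder: it comes to the middle of the cross hole when the eye sits against the nut's crown. x towards the tip.
- parts_mat: Blue mat, 240 x 200 x 4 mm, fixed on the bench; origin under its centre. The split pin lies on its half towards -x (its own axis).
- grease_cap: Aluminium grease cap, 55 mm across, 36 mm high, on the mat; leave alone.
- old_seal: Black rubber-coated seal ring, 56 mm across, 10 mm high, on the mat; leave alone.
- mallet: Rubber mallet lying on the bench; leave alone.
- grease_tin: Round tin, 90 mm across, 90 mm high; leave alone.
- tape_roll: Roll of blue tape, 100 mm across, 25 mm high; leave alone.
- screwdriver: Screwdriver lying on the bench; leave alone.
- wrench: Wrench lying on the bench; leave alone.
- degreaser: Spray can, 64 mm across, 190 mm high, standing at the back; leave alone.
There are look-alikes about, which are no part of the job. Several things have the shape of the hub_stand; the one meant has the colours described above.

How it is judged:
On the way, in this order (a step that is already met when the one before it is completed fails the run):
1. the nut is snug, has pressed the bearing's race to its place, and stands with a slot in line with the cross hole, within 7 degrees: the first slot after snug ((angle between the x axis of nut_flat and the x axis of cross_hole, either way round below 0.12 rad or angle between the x axis of nut_flat and the x axis of cross_hole, either way round between 0.927 and 1.167 rad) and z of bearing_race in the frame of hub_stand between 0.12388 and 0.12408 m), for 0.2 s.
2. the split pin is through slot and hole with its eye against the nut, within 1.5 mm (x of pin_seat in the frame of cross_hole between -0.0015 and 0.0015 m and distance between pin_seat and cross_hole below 0.0035 m and angle between the x axis of pin_seat and the x axis of cross_hole, either way round below 0.15 rad), for 0.2 s.
At the end, for the whole second after the job is handed in: The nut stands, snug, at the first slot past the snug point that lines up with the cross hole (within 7 degrees), and the split pin lies let go through slot and hole, pushed in until its eye sits against the nut (within 1.5 mm) (all of step 1 and all of step 2); the robot touches nothing.
It fails at once if the nut is taken past the slot wanted by more than 15 degrees, pressing the bearing's race too far (z of bearing_race in the frame of hub_stand below 0.123875 m).
It fails at once if the pin is forced: pushed against the hub, spindle or nut with more than 20 N (contact force between split_pin and hub_stand above 20 N).
It fails at once if another thing is moved by more than 20 mm (distance of any of grease_cap, old_seal, mallet, grease_tin, tape_roll, screwdriver, wrench, degreaser from where it was at the start of the episode above 0.02 m).
It also fails if it takes over 72 s, if anything falls off the work surface, if the arm or the gripper's body presses on something with over 40 N, if the wrist force passes 120 N, or if a joint passes its speed limit or range.

### The arm

A 7-joint arm with a two-finger parallel gripper is mounted at the origin on the work surface. World frame = base frame: x ahead of the robot, y to its left, z up, the work surface at z = 0. Lengths are in m, angles in rad, forces in N, time in s.
With the tool pointing down it reaches from about 0.4 to 0.875 m from the base axis. Payload 19.3 kg.
Tool frame: the origin (TCP) lies midway between the tips of the shut fingers; the grasp point (between the pads) lies 19 mm behind it; x points along the fingers, y is the direction in which the jaws open and shut, and the axes are right-handed (so a half turn about x gives the same grasp; the last joint's range is limited). The gripper opens to 85 mm and grips with 20 to 120 N. Pads are 22 mm wide; open, the fingers measure 114 mm over their backs; the gripper's body (76 mm by 85 mm) begins 54 mm behind the grasp point. The pads swing forward as they close: fully open they stand 13 mm farther back than shut.
Start: joints at [-1.297, 0.521, -0.036, 1.599, 0.021, 1.021, -0.113], TCP at [0.211, 0.588, 0.231] pointing down, gripper open.
Joint ranges: [-2.91, 2.91], [-0.3, 2.13], [-1.5, 1.42], [0.17, 2.43], [-1.26, 4.41], [0.16, 1.93], [-2.52, 2.52]. Speed limits (rad/s): [1.89, 1.89, 2.39, 2.39, 3.01, 3.01, 3.01].

### API

Orientations are given as [roll, pitch, yaw] about the fixed x, y, z axes, in that order (R = Rz(yaw) Ry(pitch) Rx(roll)).
In Python, from workcell import telemetry, vision, workorder gives the robot as it stands. The module is installed in compiled form; this text tells all that it offers.
- The arm moves only by the tool play_rows, never from a script. Its argument "deltas" is a list of rows, each a list of 7 numbers: the shift along the world's x, y, z in mm, then the turn, a rotation vector about the world's x, y, z in degrees, then the finger opening in mm, from 0 to 85.4. In form: [[x, y, z, wx, wy, wz, jaw], ...]. A call has 1 to 8 rows; each row shifts and turns the commanded pose from where the row before left it; what a row does not reach is not made up. A row lasts 1/8 s, in which the tool goes at most 62.5 mm and 10.7 degrees, less where a joint would pass 70% of its speed; a pose out of reach is approached as far as the arm can. A call with a gripper value outside its range is refused whole. The fingers move at their own pace and stop on an object; "grip_force" is the grip in N (left out, the last holds). Time passes only in rows, so rows that do not move let the fingers close. It gives the time, the measured TCP pose, the force and the opening at its end, in the units of the state.
- telemetry.observe(): the state, without advancing time (a new reading comes with each control period).
- vision.grab_frame(name): name is "scene" or "top"; returns the picture (384x512x3 uint8, red, green, blue); there is no depth.
- vision.camera_info(name): a dict with "mtx" (3x3 intrinsics, pixels), "rvec" (rotation vector, rad) and "tvec" (3), from world to camera coordinates, as OpenCV has them. Camera axes: x right, y down, z forward; pixel columns grow to the right and rows downward; lengths in m; the calibration is good to about 2 mm. A picture is of the moment at which its call begins. camera_info takes no time and is no camera call.
- workorder.job_done(): hands the job in, once; it reports no verdict.
The state is a dict: "clock": time; "qpos": joint angles; "qd": joint speeds; "joint_efforts": joint torques, N m; "position": TCP position; "tool_rot": TCP orientation; "force": force on the tool from outside, world axes, zero at the start; "moment": the same for the moment, N m; "grip_width": finger opening in m.
Only numpy, scipy, OpenCV 4.12 (cv2) and the standard library are available. Lean on these libraries where they do the work, as an engineer would, in place of code of your own. Each camera call takes 0.05 s, during which the arm holds its last target. There are 200 camera calls.

## Working session

There is one attempt and no reset: what is moved stays moved. The work goes in short steps, Python scripts to look and compute and a tool call to move; the robot and the scene stay as the last step left them, time stands still between calls to the robot, and variables do not carry over. Pictures are saved under pics/ and viewed, about 8 in all and at most 12, crops included, and the job is handed in when it is done.

Besides the shell and the picture viewer there is one more tool, called after "Emit:" in YAML: its name, and indented under it one key for each argument. play_rows: Moves the arm, as the interface text tells. Its arguments: {"type":"object","properties":{"deltas":{"type":"array","items":{"type":"array","items":{"type":"number"}}},"grip_force":{"type":"number"}},"required":["deltas"]}

```bash
mkdir -p pics
cat > h.py <<'E'
import numpy as np, cv2
from workcell import telemetry, vision, workorder
def cam(n):
    c=vision.camera_info(n); R=cv2.Rodrigues(np.array(c["rvec"],float))[0]
    return np.array(c["mtx"],float),R,np.array(c["tvec"],float).ravel()
def plane(n,uv,z):
    K,R,t=cam(n); uv=np.atleast_2d(np.array(uv,float))
    d=(R.T@np.linalg.inv(K)@np.c_[uv,np.ones(len(uv))].T).T; o=-R.T@t
    return o+d*((z-o[2])/d[:,2])[:,None]
def proj(n,P):
    K,R,t=cam(n); p=(K@(R@np.atleast_2d(P).T+t[:,None])).T
    return p[:,:2]/p[:,2:]
def grab(n,f):
    im=vision.grab_frame(n)[:,:,::-1].copy(); cv2.imwrite(f,im); return im
E
python3 - <<'E'
from h import *
a=grab("scene","pics/s0.png");b=grab("top","pics/t0.png")
cv2.imwrite("pics/top0.png",cv2.resize(b,(800,600),interpolation=cv2.INTER_CUBIC))
for n in("scene","top"):
    K,R,t=cam(n);print(n,K.round(1).tolist(),(-R.T@t).round(3),R.round(2).tolist())
print(telemetry.observe())
E
```

```text
scene [[374.6, 0.0, 260.4], [0.0, 374.6, 187.8], [0.0, 0.0, 1.0]] [ 0.94  -0.827  0.984] [[0.87, 0.49, 0.0], [0.34, -0.6, -0.72], [-0.35, 0.63, -0.69]]
top [[472.8, 0.0, 268.6], [0.0, 472.8, 194.3], [0.0, 0.0, 1.0]] [ 0.317 -0.038  1.408] [[0.02, -1.0, -0.02], [-0.99, -0.02, -0.12], [0.12, 0.02, -0.99]]
{'clock': 0.1, 'qpos': array([-1.29719941,  0.52197365, -0.03631208,  1.59991807,  0.0211729 ,
        1.02111809, -0.11278779]), 'qd': array([-0.00067639, -0.00057941, -0.00105165, -0.00075465, -0.00030157,
       -0.00139601,  0.00066664]), 'joint_efforts': array([ 4.04512612e-03, -9.28486419e+01,  1.98405616e+00, -3.70536947e+01,
        1.80817873e-02,  5.37348838e-03,  5.70635507e-06]), 'position': array([0.21059864, 0.58813704, 0.23078326]), 'tool_rot': array([-1.51585674,  1.56976303, -1.8596805 ]), 'force': array([-0.76634363,  0.64172928,  0.61401488]), 'moment': array([-0.00091548, -0.02176096,  0.0431326 ]), 'grip_width': 0.08564794670772849}
```

View pics/top0.png

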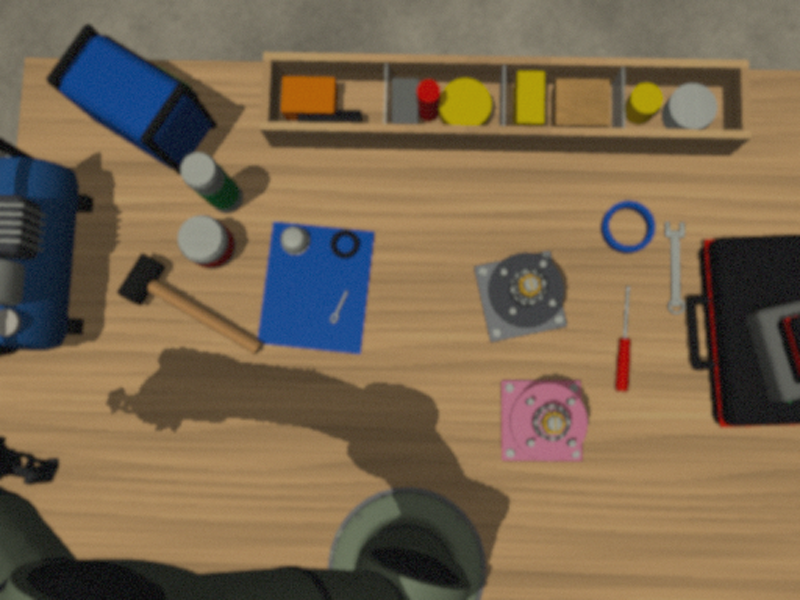

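View pics/s0.png

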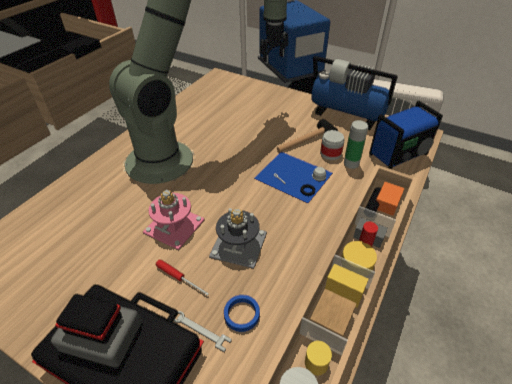

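The candidates for the hub are the grey one at (339,184) in the top view and a pink look-alike at (352,270). Only the grey one with the yellow nut fits the description, and the next crop should confirm that. The pin is at about (217,196), on the mat.

Run:
```python
from h import *
T=np.mean([vision.grab_frame("top")[:,:,::-1].astype(float) for _ in range(6)],0)
S=np.mean([vision.grab_frame("scene")[:,:,::-1].astype(float) for _ in range(6)],0)
np.savez("avg0.npz",T=T,S=S)
def crop(I,x,y,w,s): return cv2.resize(np.clip(I[y-w:y+w,x-w:x+w],0,255).astype(np.uint8),(s,s),interpolation=cv2.INTER_CUBIC)
a=crop(T,339,184,16,400);b=crop(S,238,218,18,400);c=crop(T,217,196,16,400)
cv2.imwrite("pics/c1.png",np.vstack([np.hstack([a,b])]))
cv2.imwrite("pics/c2.png",np.hstack([c,crop(S,280,177,20,400)]))
# mat
hsv=cv2.cvtColor(T.astype(np.uint8),cv2.COLOR_BGR2HSV)
m=cv2.inRange(hsv,(105,150,60),(125,255,255)); m[:, :150]=0;m[:,260:]=0
cs=max(cv2.findContours(m,0,2)[0],key=cv2.contourArea);r=cv2.minAreaRect(cs)
P=plane("top",cv2.boxPoints(r),.004);print("mat",P.round(3).tolist(),P.mean(0))
hull=np.zeros_like(m);cv2.fillConvexPoly(hull,cv2.convexHull(cs),255);hull=cv2.erode(hull,np.ones((3,3)))
g=T.min(2)
n,l,st,ce=cv2.connectedComponentsWithStats(((T[:,:,2]>70)&(hull>0)).astype(np.uint8))
for i in range(1,n):
  if st[i,4]>5: print(st[i],ce[i],plane("top",ce[i],.0065)[0].round(4))
```

```text
mat [[0.412, 0.293, 0.004], [0.645, 0.276, 0.004], [0.625, 0.082, 0.004], [0.393, 0.102, 0.004]] [0.51867963 0.18816849 0.004     ]
[179 145  18  19 254] [187.52362205 153.73622047] [0.607  0.2353 0.0065]
[211 186  12  21  80] [216.15   197.1875] [0.4766 0.1436 0.0065]
```

View pics/c1.png

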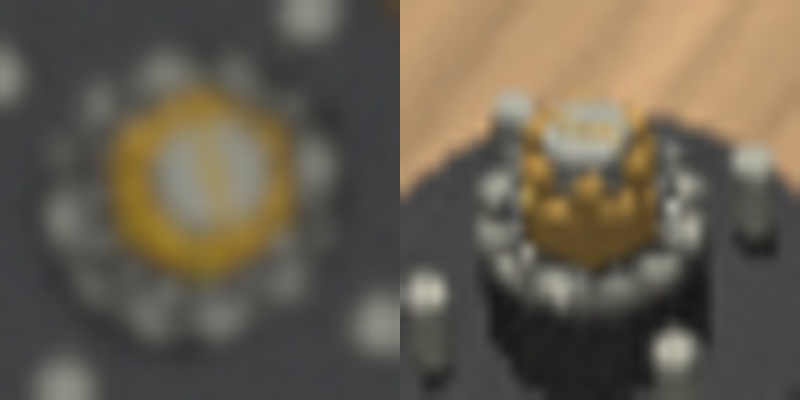

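View pics/c2.png

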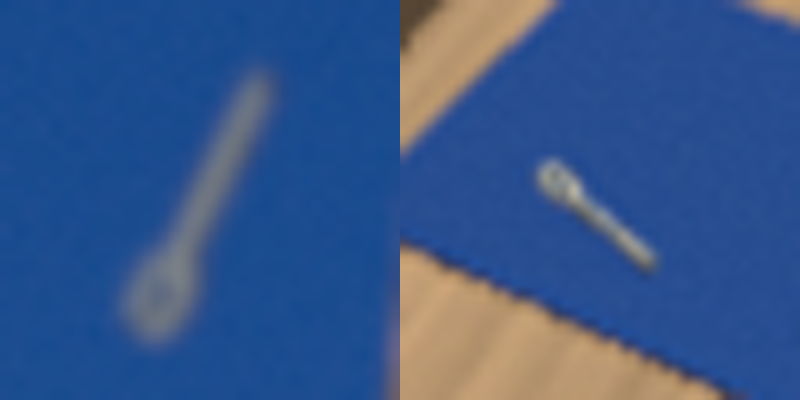

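The crop confirms the grey hub at (339,184): dark flange, yellow zinc nut, grey spindle face and a yellow line running a little off vertical. The pin's eye is at about (213,204) and its tip at about (222,187), pointing world +x and a little −y.

```bash
cat > m.py <<'E'
from h import *
from scipy.spatial.transform import Rotation as Ro
def avg(n,k=6): return np.mean([vision.grab_frame(n)[:,:,::-1].astype(float) for _ in range(k)],0)
def rect(I,n,c,z,half,res=.25e-3):
    g=np.arange(-half,half+res/2,res);X,Y=np.meshgrid(g,g,indexing='ij')
    P=np.c_[(c[0]+X).ravel(),(c[1]+Y).ravel(),np.full(X.size,z)]
    uv=proj(n,P).astype(np.float32).reshape(*X.shape,2)
    return cv2.remap(I.astype(np.float32),uv[...,0],uv[...,1],cv2.INTER_CUBIC),X,Y
def lab(I): return cv2.cvtColor(np.clip(I/255,0,1).astype(np.float32),cv2.COLOR_BGR2LAB)
def axis(w,X,Y):
    w=np.clip(w,0,None);s=w.sum();mx,my=(w*X).sum()/s,(w*Y).sum()/s
    return np.degrees(.5*np.arctan2(2*(w*(X-mx)*(Y-my)).sum(),(w*((X-mx)**2-(Y-my)**2)).sum())),mx,my
def state():
    s=telemetry.observe();R=Ro.from_euler('xyz',s['tool_rot']).as_matrix()
    print('t%.2f'%s['clock'],'p',(s['position']*1e3).round(2),'jaw yaw %.2f'%np.degrees(np.arctan2(R[1,1],R[0,1])),'xax',R[:,0].round(3),'F',s['force'].round(1),'M',s['moment'].round(2),'g %.1f'%(s['grip_width']*1e3),'q',s['qpos'].round(2));return s,R
E
python3 - <<'E'
from m import *
d=np.load("avg0.npz");I={'top':d['T'],'scene':d['S']}
c0={'top':(339,184),'scene':(238,216)}
for n in I:
    L=lab(I[n]);b=L[...,2];x,y=c0[n]
    w=np.zeros_like(b);w[y-14:y+14,x-14:x+14]=1
    m=((b>18)&(w>0)).astype(np.uint8)
    l=cv2.connectedComponentsWithStats(m);i=1+np.argmax(l[2][1:,4]);cs=cv2.findContours((l[1]==i).astype(np.uint8),0,2)[0][0]
    h=cv2.convexHull(cs);M=cv2.moments(h);c=(M['m10']/M['m00'],M['m01']/M['m00'])
    print(n,'nut px',c,'at z.15',plane(n,c,.15)[0].round(4))
    # spindle end: light low-chroma blob
    mm=((L[...,0]>52)&(w>0)).astype(np.uint8)
    # iterative centring on L-weighted face at z=.161
    C=plane(n,c,.151)[0][:2]
    for k in range(8):
        r,X,Y=rect(L,n,C,.161,.016);wt=np.clip(45-r[...,2],0,None)*(r[...,0]>45)*(np.hypot(X,Y)<.0135)
        C=C+np.array([(wt*X).sum(),(wt*Y).sum()])/wt.sum()
    print(' face centre',C.round(4))
    for rad in(.007,.0085,.010):
        q=np.hypot(X,Y)<rad;bb=r[...,2];base=np.median(bb[q]);print('  line',rad,axis((bb-np.percentile(bb[q],30))*q,X,Y)[0].round(1),end='')
        mx=(bb*q)>np.percentile(bb[q],75);print(axis(mx*1.,X,Y)[0].round(1))
    cv2.imwrite(f"pics/r_{n}.png",cv2.resize(np.clip(rect(I[n],n,C,.161,.022)[0],0,255).astype(np.uint8)[::-1,::-1],(400,400)))
    # nut hexagon 6-fold phase of radius
    if n=='top':
        r,X,Y=rect(L,n,C,.146,.026);mk=((r[...,2]>20)).astype(np.uint8)
        h=cv2.convexHull(max(cv2.findContours(mk,0,1)[0],key=cv2.contourArea))
        f=np.zeros_like(mk);cv2.fillPoly(f,[h],1);A=np.arctan2(Y-(f*Y).sum()/f.sum(),X-(f*X).sum()/f.sum())
        R2=(X-(f*X).sum()/f.sum())**2+(Y-(f*Y).sum()/f.sum())**2
        z=(f*R2**3*np.exp(6j*A)).sum();print(' nut corner deg mod60',np.degrees(np.angle(z))/6)
a=cv2.imread("pics/r_top.png");b=cv2.imread("pics/r_scene.png");cv2.imwrite("pics/rect.png",np.hstack([a,b]))
# pin from both
L=lab(I['top']);
for n,(x,y),w in(('top',(217,196),16),('scene',(280,178),14)):
    b=lab(I[n])[...,2];r=np.zeros_like(b);r[y-w:y+w,x-w:x+w]=1
    C=plane(n,(x,y),.0065)[0][:2]
    r,X,Y=rect(lab(I[n]),n,C,.0065,.045,.5e-3);bg=np.median(r[...,2]);mk=((r[...,2]-bg>16)).astype(np.uint8)
    l=cv2.connectedComponentsWithStats(mk);i=l[1][len(X)//2-20:len(X)//2+20,len(X)//2-20:len(X)//2+20];i=np.bincount(i[i>0]).argmax();k=l[1]==i
    ang,mx,my=axis(k*1.,X,Y);u=np.array([np.cos(np.radians(ang)),np.sin(np.radians(ang))]);s=(X-mx)*u[0]+(Y-my)*u[1]
    lo,hi=s[k].min(),s[k].max();print(n,'pin ang',ang,'cen',C+[mx,my],'ext',lo,hi,'eye end',C+[mx,my]+u*lo,'tip',C+[mx,my]+u*hi)
state()
E
```

```text
top nut px (338.77983539094646, 182.18312757201645) at z.15 [ 0.5079 -0.2031  0.15  ]
 face centre [ 0.5079 -0.2032]
  line 0.007 14.314.4
  line 0.0085 14.313.9
  line 0.01 16.014.4
 nut corner deg mod60 4.940613662319746
scene nut px (237.2290732436472, 210.58333333333331) at z.15 [ 0.5043 -0.1919  0.15  ]
 face centre [ 0.5077 -0.2006]
  line 0.007 -32.4-17.5
  line 0.0085 -38.5-31.5
  line 0.01 -18.016.3
top pin ang -22.820269512948514 cen [0.47622685 0.14337118] ext -0.030134084997579177 0.038358500562197737 eye end [0.44845148 0.15505844] tip [0.51158287 0.12849416]
scene pin ang -24.786464318740432 cen [0.47687314 0.14319313] ext -0.032857269176959594 0.04009506442308862 eye end [0.4470428  0.15696813] tip [0.51327451 0.12638377]
t0.70 p [210.67 588.44 231.31] jaw yaw 70.30 xax [-0.  0. -1.] F [ 0.  -0.2 -0.4] M [-0.01 -0.03  0.03] g 85.2 q [-1.3   0.52 -0.04  1.6   0.02  1.02 -0.11]
```

View pics/rect.png

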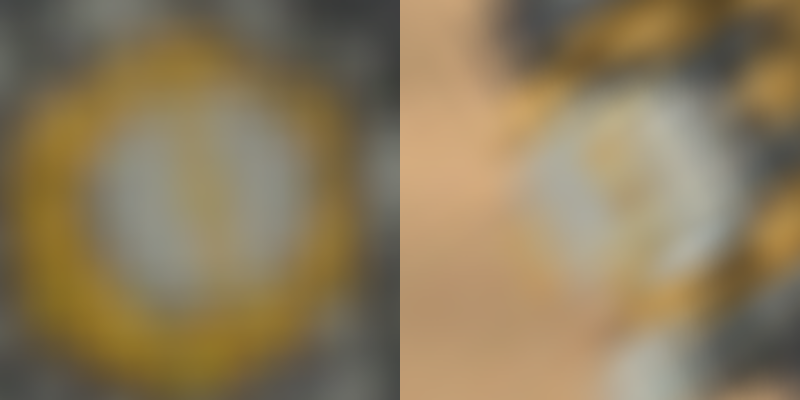

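Emit:
play_rows:
  deltas:
    - [30,-42,0,0,0,-4,60]
    - [30,-42,0,0,0,-4,60]
    - [30,-42,0,0,0,-4,60]
    - [30,-42,0,0,0,-4,60]
    - [30,-42,0,0,0,-4,60]
    - [30,-42,0,0,0,-4,60]
    - [30,-42,0,0,0,-4,60]
    - [30,-42,0,0,0,-4,60]
  grip_force: 40

```text
clock: 1.7
position: [0.4515, 0.251, 0.2315]
tool_rot: [1.666, 1.57, 0.761]
force: [0.6, 0.7, -0.1]
grip_width: 0.0599
```

Emit:
play_rows:
  deltas:
    - [7,-56,0,0,0,0,60]
    - [7,-56,0,0,0,0,60]
    - [7,-56,0,0,0,0,60]
    - [7,-56,0,0,0,0,60]
    - [7,-56,0,0,0,0,60]
    - [7,-56,0,0,0,0,60]
    - [7,-56,0,0,0,-3,60]
    - [7,-56,0,0,0,0,60]

```text
clock: 2.7
position: [0.5068, -0.1973, 0.2315]
tool_rot: [0.891, 1.57, -0.064]
force: [1.8, 0.3, -0.3]
grip_width: 0.06
```

```bash
python3 -c "
from m import *
state()"
```

```text
t2.70 p [ 506.83 -197.35  231.48] jaw yaw 35.27 xax [ 0.001 -0.    -1.   ] F [ 1.8  0.3 -0.3] M [ 0.04 -0.05  0.03] g 60.0 q [ 0.    0.41  0.35  1.83 -0.17  0.93  1.04]
```

Emit:
play_rows:
  deltas:
    - [1,-5,-20,0,0,0,60]
    - [0,0,-30,0,0,0,60]
    - [0,0,-30,0,0,0,60]
    - [0,0,-20,0,0,0,60]
    - [0,0,0,0,0,0,45]
    - [0,0,0,0,0,0,40]
    - [0,0,0,0,0,0,33]
    - [0,0,0,0,0,0,30]
  grip_force: 30

```text
clock: 3.7
position: [0.5076, -0.2012, 0.1325]
tool_rot: [0.298, 1.57, -0.657]
force: [-4.9, -3.3, 5.5]
grip_width: 0.0353
```

```bash
python3 -c "
from m import *
state()"
```

```text
t3.70 p [ 507.63 -201.21  132.46] jaw yaw 35.26 xax [ 0.001 -0.001 -1.   ] F [-4.9 -3.3  5.5] M [-0.48  0.96 -0.04] g 35.3 q [ 0.05  0.55  0.3   1.91 -0.23  0.71  1.1 ]
```

Emit:
play_rows:
  deltas:
    - [0,0,0,0,0,-4,30]
    - [0,0,0,0,0,-4,30]
    - [0,0,0,0,0,-4,30]
    - [0,0,0,0,0,0,30]
  grip_force: 60

```text
clock: 4.2
position: [0.508, -0.201, 0.1326]
tool_rot: [0.738, 1.569, -0.428]
force: [-2.7, -1.4, 7.9]
grip_width: 0.0345
```

```bash
python3 -c "
from m import *
state()
a=[avg('top',4),avg('scene',4)]
def crop(I,x,y,w,s): return cv2.resize(np.clip(I[y-w:y+w,x-w:x+w],0,255).astype(np.uint8),(s,s),interpolation=cv2.INTER_CUBIC)
cv2.imwrite('pics/g1.png',np.hstack([crop(a[0],339,184,32,400),crop(a[1],238,212,28,400)]))"
```

```text
t4.20 p [ 508.   -201.04  132.61] jaw yaw 23.22 xax [ 0.001 -0.001 -1.   ] F [-2.7 -1.4  7.9] M [-0.27  0.7   0.  ] g 34.5 q [ 0.01  0.56  0.36  1.91 -0.28  0.72  0.94]
```

View pics/g1.png

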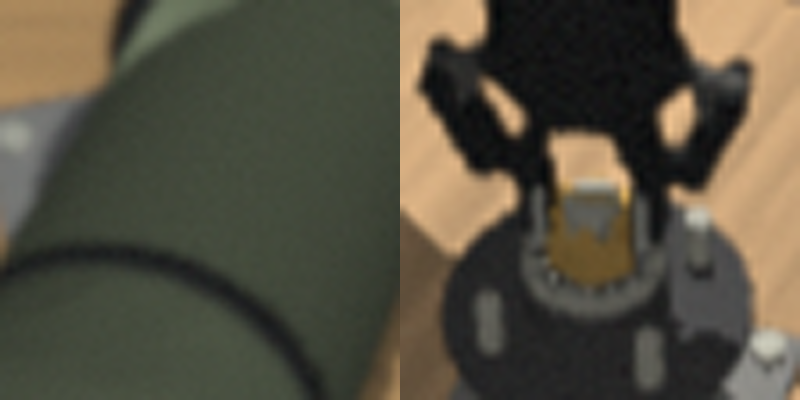

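Emit:
play_rows:
  deltas:
    - [0,0,0,0,0,-4,30]
    - [0,0,0,0,0,-4,30]

```text
clock: 4.85
position: [0.5082, -0.201, 0.1326]
tool_rot: [1.097, 1.569, -0.209]
force: [-1.8, -1.0, 6.0]
grip_width: 0.0342
```

```bash
python3 -c "
from m import *
state()"
```

```text
t4.85 p [ 508.19 -201.01  132.65] jaw yaw 15.16 xax [ 0.002 -0.    -1.   ] F [-1.8 -1.   6. ] M [-0.18  0.32  0.05] g 34.2 q [-0.01  0.56  0.39  1.91 -0.32  0.72  0.83]
```

Emit:
play_rows:
  deltas:
    - [0,0,0,0,0,-4,30]
    - [0,0,0,0,0,-4,30]

```text
clock: 5.1
position: [0.5084, -0.201, 0.1327]
tool_rot: [1.243, 1.568, -0.202]
force: [0.2, -1.2, 5.7]
grip_width: 0.0345
```

```bash
python3 -c "
from m import *
state()"
```

```text
t5.10 p [ 508.42 -200.96  132.67] jaw yaw 7.17 xax [ 0.002 -0.    -1.   ] F [ 0.2 -1.2  5.7] M [-0.1  -0.03  0.06] g 34.5 q [-0.04  0.57  0.43  1.91 -0.35  0.73  0.72]
```

Emit:
play_rows:
  deltas:
    - [0,0,0,0,0,-4,30]
    - [0,0,0,0,0,-4,30]

```text
clock: 5.35
position: [0.5087, -0.2009, 0.1327]
tool_rot: [1.379, 1.568, -0.206]
force: [0.3, -0.7, 4.4]
grip_width: 0.0344
```

```bash
python3 -c "
from m import *
state()"
```

```text
t5.35 p [ 508.69 -200.93  132.69] jaw yaw -0.82 xax [ 0.003 -0.001 -1.   ] F [ 0.3 -0.7  4.4] M [-0.3  -0.34  0.09] g 34.4 q [-0.07  0.58  0.47  1.92 -0.38  0.73  0.61]
```

Emit:
play_rows:
  deltas:
    - [0,0,0,0,0,-4,30]
    - [0,0,0,0,0,-4,30]

```text
clock: 5.6
position: [0.5089, -0.201, 0.1327]
tool_rot: [1.508, 1.568, -0.217]
force: [2.4, -2.2, 2.7]
grip_width: 0.0342
```

```bash
python3 -c "
from m import *
state()"
```

```text
t5.60 p [ 508.91 -200.95  132.71] jaw yaw -8.82 xax [ 0.003 -0.001 -1.   ] F [ 2.4 -2.2  2.7] M [-0.36 -0.73  0.09] g 34.2 q [-0.09  0.59  0.51  1.92 -0.41  0.74  0.5 ]
```

Emit:
play_rows:
  deltas:
    - [0,0,0,0,0,-4,30]
    - [0,0,0,0,0,-4,30]

```text
clock: 5.85
position: [0.5091, -0.201, 0.1327]
tool_rot: [1.581, 1.567, -0.283]
force: [3.5, -2.1, 2.1]
grip_width: 0.0344
```

```bash
python3 -c "
from m import *
state()"
```

```text
t5.85 p [ 509.1  -201.01  132.72] jaw yaw -16.78 xax [ 0.003 -0.001 -1.   ] F [ 3.5 -2.1  2.1] M [-0.65 -1.01  0.64] g 34.4 q [-0.12  0.6   0.55  1.92 -0.45  0.74  0.39]
```

Emit:
play_rows:
  deltas:
    - [0,0,0,0,0,-4,30]
    - [0,0,0,0,0,-4,30]

```text
clock: 6.1
position: [0.5094, -0.2011, 0.1328]
tool_rot: [1.694, 1.567, -0.309]
force: [4.3, -2.7, 0.7]
grip_width: 0.0343
```

```bash
python3 -c "
from m import *
state()"
```

```text
t6.10 p [ 509.37 -201.1   132.76] jaw yaw -24.77 xax [ 0.004 -0.001 -1.   ] F [ 4.3 -2.7  0.7] M [-0.83 -1.33  0.64] g 34.3 q [-0.14  0.61  0.59  1.92 -0.48  0.75  0.29]
```

Emit:
play_rows:
  deltas:
    - [0,0,0,0,0,-4,30]
    - [0,0,0,0,0,-4,30]

```text
clock: 6.35
position: [0.5096, -0.2013, 0.1328]
tool_rot: [1.786, 1.566, -0.357]
force: [5.5, -3.3, -1.0]
grip_width: 0.0342
```

```bash
python3 -c "
from m import *
state()"
```

```text
t6.35 p [ 509.56 -201.28  132.8 ] jaw yaw -32.77 xax [ 0.004 -0.002 -1.   ] F [ 5.5 -3.3 -1. ] M [-1.1  -1.59  0.64] g 34.2 q [-0.17  0.62  0.62  1.92 -0.52  0.76  0.18]
```

Emit:
play_rows:
  deltas:
    - [0,0,0,0,0,-4,30]
    - [0,0,0,0,0,-4,30]
    - [0,0,0,0,0,-4,30]
    - [0,0,0,0,0,-3,30]
    - [0,0,0,0,0,0,30]

```text
clock: 6.98
position: [0.5099, -0.2015, 0.1328]
tool_rot: [1.947, 1.565, -0.456]
force: [7.8, -6.1, -1.8]
grip_width: 0.0343
```

```bash
python3 -c "
from m import *
state()"
```

```text
t6.97 p [ 509.88 -201.55  132.82] jaw yaw -47.69 xax [ 0.005 -0.002 -1.   ] F [ 7.8 -6.1 -1.8] M [-1.64 -1.99  0.51] g 34.3 q [-0.21  0.64  0.7   1.92 -0.58  0.78 -0.02]
```

Emit:
play_rows:
  deltas:
    - [0,0,0,0,0,0,50]
    - [0,0,0,0,0,0,50]
    - [0,0,0,0,0,0,50]

```text
clock: 7.35
position: [0.5077, -0.2005, 0.1315]
tool_rot: [-2.792, 1.57, 1.088]
force: [0.3, -0.1, -0.2]
grip_width: 0.0499
```

```bash
python3 -c "
from m import *
state()
D=np.array([[35.26,507.63,-201.21],[23.22,508,-201.04],[15.16,508.19,-201.01],[7.17,508.42,-200.96],[-.82,508.69,-200.93],[-8.82,508.91,-200.95],[-16.78,509.1,-201.01],[-24.77,509.37,-201.1],[-32.77,509.56,-201.28],[-47.69,509.88,-201.55]])
a=np.radians(D[:,0]);A=np.c_[np.cos(a),np.sin(a)];b=(A*D[:,1:]).sum(1)
c,*_=np.linalg.lstsq(A,b,rcond=None);print(c,(A@c-b).round(2))"
```

```text
t7.35 p [ 507.67 -200.45  131.51] jaw yaw -47.70 xax [ 0.  0. -1.] F [ 0.3 -0.1 -0.2] M [ 0.01  0.02 -0.03] g 49.9 q [-0.21  0.65  0.69  1.92 -0.58  0.78 -0.02]
[ 508.65051627 -202.65274343] [ 0.   -0.04  0.01  0.02 -0.01  0.    0.04 -0.   -0.02 -0.01]
```

Emit:
play_rows:
  deltas:
    - [1,-2.2,0,0,0,2,50]
    - [0,0,0,0,0,0,30]
    - [0,0,0,0,0,0,30]
    - [0,0,0,0,0,0,30]
    - [0,0,0,0,0,0,30]
  grip_force: 20

```text
clock: 7.98
position: [0.5089, -0.203, 0.1315]
tool_rot: [1.718, 1.57, -0.65]
force: [0.6, -1.9, 5.0]
grip_width: 0.0355
```

```bash
python3 -c "
from m import *
state()"
```

```text
t7.97 p [ 508.85 -203.02  131.46] jaw yaw -45.71 xax [ 0. -0. -1.] F [ 0.6 -1.9  5. ] M [-0.45 -0.23 -0.01] g 35.5 q [-0.2   0.64  0.68  1.92 -0.57  0.78  0.01]
```

Emit:
play_rows:
  deltas:
    - [0,0,0,0,0,0,55]
    - [0,0,0,0,0,0,55]
    - [0,0,20,0,0,0,55]
    - [0,0,10,0,0,-10,55]
    - [0,0,0,0,0,-10,55]
    - [0,0,0,0,0,-10,55]
    - [0,0,0,0,0,-10,55]
    - [0,0,0,0,0,-10,55]

```text
clock: 8.98
position: [0.5086, -0.2025, 0.1612]
tool_rot: [-0.772, 1.57, 2.265]
force: [0.4, -0.4, -0.4]
grip_width: 0.0551
```

Emit:
play_rows:
  deltas:
    - [0,0,0,0,0,-10,55]
    - [0,0,-30,0,0,0,55]
    - [0,0,0,0,0,0,45]
    - [0,0,0,0,0,0,30]
    - [0,0,0,0,0,0,30]
    - [0,0,0,0,0,0,30]
    - [0,0,0,0,0,0,30]

```text
clock: 9.85
position: [0.5086, -0.2032, 0.1317]
tool_rot: [2.531, 1.57, -0.885]
force: [-4.5, -3.0, -1.1]
grip_width: 0.0354
```

```bash
python3 -c "
from m import *
state()"
```

```text
t9.85 p [ 508.58 -203.17  131.74] jaw yaw -105.72 xax [ 0. -0. -1.] F [-4.5 -3.  -1.1] M [-0.73  0.91 -0.05] g 35.4 q [-0.35  0.77  0.96  1.93 -0.81  0.89 -0.82]
```

Emit:
play_rows:
  deltas:
    - [0,0,0,0,0,0,45]
    - [0,-0.8,0,0,0,0,45]
    - [0,0,0,0,0,0,45]

```text
clock: 10.22
position: [0.5089, -0.2035, 0.1314]
tool_rot: [-2.481, 1.57, 0.386]
force: [0.2, -1.1, 0.7]
grip_width: 0.0449
```

```bash
python3 -c "
from m import *
state()"
```

```text
t10.22 p [ 508.91 -203.51  131.43] jaw yaw -105.69 xax [ 0.  0. -1.] F [ 0.2 -1.1  0.7] M [ 0.    0.05 -0.01] g 44.9 q [-0.35  0.77  0.95  1.92 -0.81  0.89 -0.82]
```

Emit:
play_rows:
  deltas:
    - [0,0,0,0,0,0,30]
    - [0,0,0,0,0,0,30]
    - [0,0,0,0,0,0,30]
    - [0,0,0,0,0,0,30]

```text
clock: 10.72
position: [0.5088, -0.2037, 0.1315]
tool_rot: [3.129, 1.57, -0.287]
force: [0.8, -0.0, 5.3]
grip_width: 0.0352
```

```bash
python3 -c "
from m import *
state()"
```

```text
t10.72 p [ 508.83 -203.71  131.48] jaw yaw -105.71 xax [ 0. -0. -1.] F [ 0.8 -0.   5.3] M [0.03 0.03 0.01] g 35.2 q [-0.35  0.77  0.95  1.92 -0.81  0.89 -0.82]
```

Emit:
play_rows:
  deltas:
    - [0,0,0,0,0,0,50]
    - [0,0,0,0,0,0,50]
    - [0,0,40,0,0,0,40]
    - [0,0,50,0,0,0,40]
    - [-8,50,0,0,0,-2,40]
    - [-8,50,0,0,0,-2,40]
    - [-8,50,0,0,0,-2,40]
    - [-8,50,0,0,0,-2,40]

```text
clock: 11.72
position: [0.4762, -0.0019, 0.2213]
tool_rot: [-1.35, 1.57, 1.377]
force: [0.8, -0.2, 0.1]
grip_width: 0.0401
```

```bash
python3 -c "
from m import *
state()"
```

```text
t11.72 p [476.21  -1.91 221.28] jaw yaw -113.76 xax [ 0.  0. -1.] F [ 0.8 -0.2  0.1] M [ 0.07 -0.06 -0.01] g 40.1 q [-0.96  0.64  1.25  2.03 -0.72  1.02 -1.34]
```

Emit:
play_rows:
  deltas:
    - [-8,50,0,0,0,0,40]
    - [-8,50,0,0,0,0,40]
    - [-7,50,0,0,0,0,40]
    - [0,7,0,0,0,0,40]
    - [0,0,-40,0,0,0,40]
    - [0,0,-40,0,0,0,40]

```text
clock: 12.48
position: [0.4538, 0.1531, 0.1404]
tool_rot: [-2.412, 1.57, 0.316]
force: [0.7, 1.0, -0.4]
grip_width: 0.0398
```

Run:
```python
from m import *
state()
T=avg('top',8);np.save('t2.npy',T)
def crop(I,x,y,w,s): return cv2.resize(np.clip(I[y-w:y+w,x-w:x+w],0,255).astype(np.uint8),(s,s),interpolation=cv2.INTER_CUBIC)
C=np.array([.5079,-.2032]);r,X,Y=rect(lab(T),'top',C,.161,.016)
for rad in(.007,.0085):
    q=np.hypot(X,Y)<rad;bb=r[...,2];print('line',axis((bb-np.percentile(bb[q],30))*q,X,Y)[0].round(1))
cv2.imwrite('pics/c3.png',np.hstack([crop(T,339,183,12,400),crop(T,217,196,30,400)]))
```

```text
t12.47 p [453.8  153.13 140.37] jaw yaw -113.70 xax [ 0.001  0.    -1.   ] F [ 0.7  1.  -0.4] M [ 0.05 -0.07 -0.01] g 39.8 q [-1.2   0.77  1.14  2.09 -0.92  0.91 -1.5 ]
line 14.3
line 14.2
```

View pics/c3.png

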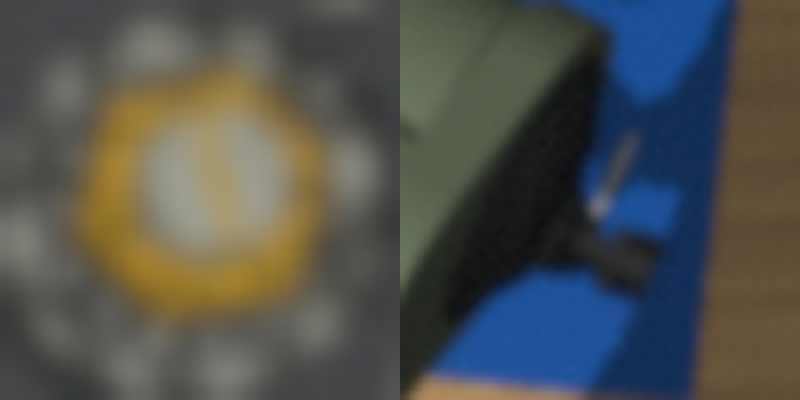

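Emit:
play_rows:
  deltas:
    - [0,0,-50,0,0,0,30]
    - [0,0,-50,0,0,0,30]
    - [0,0,-20,0,0,0,25]
    - [0,0,-15.8,0,0,0,25]
    - [0,0,0,0,0,0,20]
    - [0,0,0,0,0,0,8]
    - [0,0,0,0,0,0,8]
    - [0,0,0,0,0,0,8]
  grip_force: 30

```text
clock: 13.88
position: [0.4541, 0.1537, 0.006]
tool_rot: [-2.25, 1.57, 0.478]
force: [-0.5, 0.5, 8.3]
grip_width: 0.0099
```

```bash
python3 -c "
from m import *
state()"
```

```text
t13.88 p [454.06 153.68   6.01] jaw yaw -113.69 xax [ 0.001  0.    -1.   ] F [-0.5  0.5  8.3] M [ 0.12 -0.06 -0.04] g 9.9 q [-1.02  0.92  0.82  2.14 -1.21  0.67 -1.3 ]
```

Emit:
play_rows:
  deltas:
    - [0,0,0,0,0,0,8]
    - [0,0,5,0,0,0,8]
    - [0,0,20,0,0,0,8]
    - [0,0,40,0,0,0,8]
    - [0,0,40,0,0,0,8]
    - [0,0,0,0,0,0,8]

```text
clock: 14.62
position: [0.4545, 0.1539, 0.1127]
tool_rot: [-2.195, 1.568, 0.534]
force: [0.3, 0.1, -0.8]
grip_width: 0.0098
```

Run:
```python
from m import *
s,R=state()
S=avg('scene',6);T=avg('top',6)
p=s['position'];u=proj('scene',p)[0].round().astype(int);v=proj('top',p)[0].round().astype(int);print(u,v)
def crop(I,x,y,w,s): return cv2.resize(np.clip(I[y-w:y+w,x-w:x+w],0,255).astype(np.uint8),(s,s),interpolation=cv2.INTER_CUBIC)
cv2.imwrite('pics/c4.png',np.hstack([crop(S,*u,22,400),crop(T,*v,25,400)]))
```

```text
t14.62 p [454.46 153.86 112.68] jaw yaw -113.68 xax [ 0.003  0.002 -1.   ] F [ 0.3  0.1 -0.8] M [ 0.02  0.03 -0.03] g 9.8 q [-1.15  0.78  1.05  2.11 -0.96  0.84 -1.49]
[276 153] [207 201]
```

View pics/c4.png

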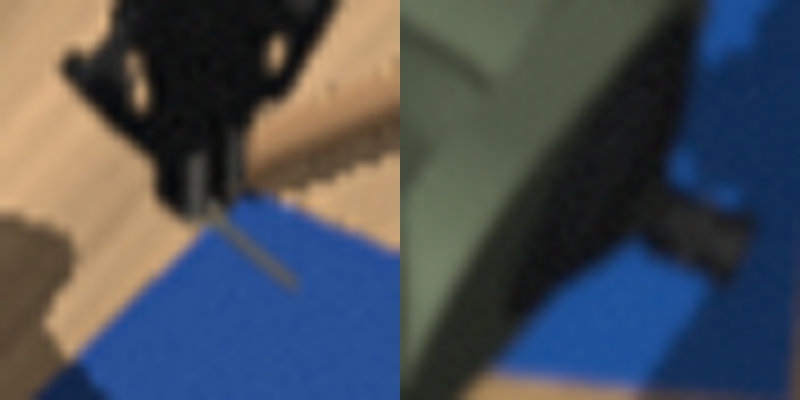

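```bash
cat > pin.py <<'E'
from m import *
def pinobs(k=8,g=13.):
    s,R=state();S=avg('scene',k);b=lab(S);p=s['position']+[0,0,.0005]
    y=np.arctan2(R[1,1],R[0,1])+np.pi/2;u=np.array([np.cos(y),np.sin(y),0]);out=[]
    for d in np.arange(18,58,3)+g-0.:
        c=p+u*d*1e-3;q=proj('scene',c)[0]
        # profile along image projection of vertical
        e=proj('scene',c+[0,0,.001])[0]-q;h=np.arange(-10,10.01,.25)
        pts=(q+h[:,None]*e).astype(np.float32)
        pr=cv2.remap(b.astype(np.float32),pts[None,:,0],pts[None,:,1],cv2.INTER_CUBIC)[0]
        bg=np.median(pr,0);w=np.linalg.norm(pr-bg,axis=1);w=np.clip(w-.35*w.max(),0,None)
        out.append((d-g,(w*h).sum()/w.sum(),w.max()))
    return np.array(out)
if __name__=='__main__': print(pinobs().round(2))
E
python3 pin.py
```

```text
t15.22 p [453.64 153.31 110.34] jaw yaw -113.71 xax [-0. -0. -1.] F [ 0.1  0.5 -0.8] M [ 0.02  0.03 -0.02] g 10.3 q [-1.15  0.78  1.05  2.11 -0.96  0.84 -1.49]
[[18.    0.91 12.74]
 [21.    0.92 13.79]
 [24.    0.77 12.03]
 [27.    1.3  13.17]
 [30.    0.69 12.81]
 [33.    1.17 12.88]
 [36.    0.76 12.65]
 [39.    1.15 12.96]
 [42.    1.08 12.36]
 [45.    1.01 11.17]
 [48.    0.59  8.33]
 [51.    0.39  5.35]
 [54.    0.09  1.4 ]
 [57.    6.48  0.99]]
```

Emit:
play_rows:
  deltas:
    - [0,0,40,0,0,0,8]
    - [0,0,40,0,0,0,8]
    - [-4,-47.5,0,0,0,5,8]
    - [-4,-47.5,0,0,0,5,8]
    - [-4,-47.5,0,0,0,5,8]
    - [-4,-47.5,0,0,0,5,8]
    - [-4,-47.5,0,0,0,5,8]
    - [-4,-47.5,0,0,0,5,8]

```text
clock: 16.62
position: [0.4294, -0.133, 0.1906]
tool_rot: [-2.742, 1.57, 0.512]
force: [0.3, 0.6, 0.8]
grip_width: 0.0103
```

Emit:
play_rows:
  deltas:
    - [-5,-47.5,0,0,0,5,8]
    - [-6,-47.4,0,0,0,3,8]
    - [0,0,-20,0,0,0,8]
    - [0,0,0,0,0,0,8]
    - [0,0,0,0,0,0,8]

```text
clock: 17.25
position: [0.4189, -0.2262, 0.1709]
tool_rot: [-1.543, 1.571, 1.849]
force: [-0.1, 0.1, 0.2]
grip_width: 0.0103
```

```bash
python3 pin.py
```

```text
t17.25 p [ 418.87 -226.17  170.9 ] jaw yaw -75.67 xax [-0.  0. -1.] F [-0.1  0.1  0.2] M [-0.03  0.03  0.03] g 10.3 q [-0.28  0.53  0.89  2.07 -0.58  0.8  -0.35]
[[18.    4.32  7.62]
 [21.    4.83  8.63]
 [24.    9.06 16.22]
 [27.    9.15 12.29]
 [30.    1.72  4.37]
 [33.    1.09  5.54]
 [36.    0.57  5.41]
 [39.    0.43  5.78]
 [42.    2.22  4.89]
 [45.    2.57  4.85]
 [48.    2.85  4.14]
 [51.    6.31  2.72]
 [54.   -5.03  4.3 ]
 [57.   -7.1   7.56]]
```

Emit:
play_rows:
  deltas:
    - [0,-0.3,-15,0,0,0,8]
    - [0,0,-6.4,0,0,0,8]
    - [0,0,0,0,0,0,8]
    - [0,0,0,0,0,0,8]

```text
clock: 18.15
position: [0.4187, -0.2269, 0.1491]
tool_rot: [0.293, 1.571, -2.6]
force: [-0.4, 0.1, -1.0]
grip_width: 0.0101
```

Run:
```python
from m import *
for i in range(3): s,R=state();vision.grab_frame('top')
S=avg('scene',8);T=avg('top',8)
u=np.array([.969,.247,0]);p=s['position'];m=p+u*.06
a=proj('scene',m)[0].round().astype(int);b=proj('top',m)[0].round().astype(int)
for I,n in((S,'scene'),(T,'top')):
    print(n,'pred shoulder/tip px',proj(n,[p+u*.013,p+u*.063]).round(1).tolist(),'crop origin',(a if n=='scene' else b)-24)
def crop(I,x,y,w,s): return cv2.resize(np.clip(I[y-w:y+w,x-w:x+w],0,255).astype(np.uint8),(s,s),interpolation=cv2.INTER_CUBIC)
cv2.imwrite('pics/c5.png',np.hstack([crop(S,*a,24,400),crop(T,*b,24,400)]))
```

```text
t18.15 p [ 418.65 -226.95  149.13] jaw yaw -75.71 xax [-0. -0. -1.] F [-0.4  0.1 -1. ] M [-0.03 -0.04  0.01] g 10.1 q [-0.24  0.57  0.85  2.09 -0.62  0.76 -0.32]
t18.20 p [ 418.74 -226.94  149.24] jaw yaw -75.71 xax [ 0. -0. -1.] F [-0.4  0.2 -0.3] M [-0.02  0.05 -0.09] g 10.7 q [-0.24  0.57  0.85  2.09 -0.62  0.76 -0.32]
t18.25 p [ 418.75 -226.92  149.27] jaw yaw -75.71 xax [ 0. -0. -1.] F [-0.2 -0.1  0.2] M [-0.03 -0.04  0.03] g 10.1 q [-0.24  0.57  0.85  2.09 -0.62  0.76 -0.32]
scene pred shoulder/tip px [[211.3, 208.7], [226.9, 211.9]] crop origin [202 188]
top pred shoulder/tip px [[346.3, 210.8], [341.8, 192.7]] crop origin [318 170]
```

View pics/c5.png

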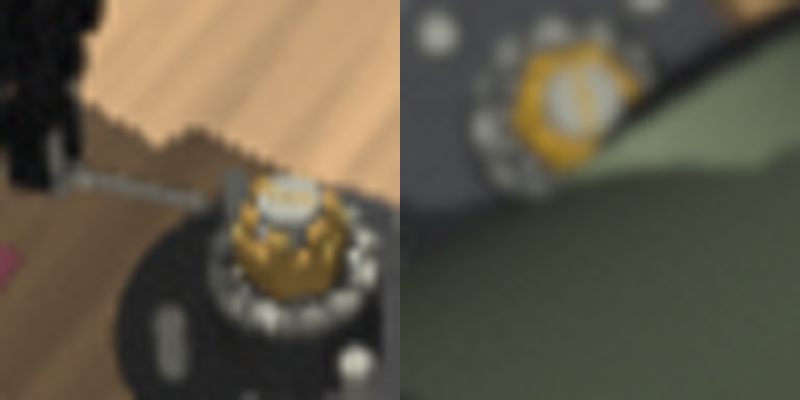

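Emit:
play_rows:
  deltas:
    - [-0.1,0.4,0.2,0,0,0,8]
    - [4.85,1.24,0,0,0,0,8]
    - [4.85,1.24,0,0,0,0,8]
    - [2.91,0.74,0,0,0,0,8]
    - [0,0,0,0,0,0,8]

```text
clock: 19.73
position: [0.4314, -0.2231, 0.1492]
tool_rot: [0.334, 1.571, -2.558]
force: [-1.0, -1.4, -0.6]
grip_width: 0.0101
```

```bash
cat > ins.py <<'E'
from m import *
s,R=state();C=np.array([508.5,-203.6]);u=np.array([.969,.247]);n=np.array([-.247,.969])
d=s['position'][:2]*1e3-C;print('along %.2f lat %.2f  F along %.1f lat %.1f'%(d@u,d@n,s['force'][:2]@u,s['force'][:2]@n))
E
python3 ins.py
```

```text
t19.73 p [ 431.39 -223.09  149.23] jaw yaw -75.68 xax [-0. -0. -1.] F [-1.  -1.4 -0.6] M [ 0.03  0.01 -0.01] g 10.1 q [-0.25  0.58  0.84  2.07 -0.63  0.77 -0.34]
along -79.53 lat 0.16  F along -1.3 lat -1.1
```

Emit:
play_rows:
  deltas:
    - [1.94,0.49,0,0,0,0,8]
    - [0,0,0,0,0,0,8]

```text
clock: 19.98
position: [0.4332, -0.2227, 0.1493]
tool_rot: [2.579, 1.571, -0.313]
force: [0.3, -0.6, 0.1]
grip_width: 0.0104
```

```bash
python3 ins.py
```

```text
t19.98 p [ 433.2  -222.68  149.29] jaw yaw -75.70 xax [ 0. -0. -1.] F [ 0.3 -0.6  0.1] M [ 0.01  0.01 -0.  ] g 10.4 q [-0.25  0.58  0.84  2.06 -0.63  0.77 -0.34]
along -77.68 lat 0.11  F along 0.2 lat -0.6
```

Emit:
play_rows:
  deltas:
    - [1.94,0.49,0,0,0,0,8]
    - [0,0,0,0,0,0,8]

```text
clock: 20.23
position: [0.4352, -0.2222, 0.1493]
tool_rot: [3.133, 1.571, 0.241]
force: [0.0, -0.0, 0.1]
grip_width: 0.01
```

```bash
python3 ins.py
```

```text
t20.23 p [ 435.19 -222.16  149.31] jaw yaw -75.70 xax [ 0.  0. -1.] F [ 0.  -0.   0.1] M [-0.03 -0.02  0.01] g 10.0 q [-0.25  0.58  0.84  2.06 -0.63  0.77 -0.34]
along -75.62 lat 0.12  F along 0.0 lat -0.0
```

Emit:
play_rows:
  deltas:
    - [1.94,0.49,0.1,0,0,0,8]
    - [0,0,0,0,0,0,8]

```text
clock: 20.48
position: [0.4372, -0.2216, 0.1494]
tool_rot: [-3.057, 1.571, 0.335]
force: [-0.1, 0.6, -0.3]
grip_width: 0.0102
```

```bash
python3 ins.py
```

```text
t20.48 p [ 437.16 -221.65  149.39] jaw yaw -75.69 xax [ 0.  0. -1.] F [-0.1  0.6 -0.3] M [-0.05 -0.01  0.02] g 10.2 q [-0.25  0.59  0.84  2.05 -0.63  0.78 -0.34]
along -73.59 lat 0.13  F along 0.1 lat 0.6
```

Emit:
play_rows:
  deltas:
    - [1.94,0.49,0,0,0,0,8]
    - [0,0,0,0,0,0,8]

```text
clock: 20.72
position: [0.4391, -0.2212, 0.1494]
tool_rot: [1.916, 1.571, -0.975]
force: [0.4, -0.7, 0.4]
grip_width: 0.0101
```

```bash
python3 ins.py
```

```text
t20.73 p [ 439.11 -221.17  149.38] jaw yaw -75.69 xax [ 0. -0. -1.] F [ 0.4 -0.7  0.4] M [-0.04  0.01  0.05] g 10.1 q [-0.26  0.59  0.84  2.05 -0.63  0.78 -0.35]
along -71.58 lat 0.12  F along 0.2 lat -0.7
```

Emit:
play_rows:
  deltas:
    - [1.94,0.49,0,0,0,0,8]
    - [0,0,0,0,0,0,8]

```text
clock: 20.98
position: [0.4411, -0.2207, 0.1494]
tool_rot: [2.681, 1.571, -0.211]
force: [-0.1, -0.5, -0.5]
grip_width: 0.0101
```

```bash
python3 ins.py
```

```text
t20.98 p [ 441.06 -220.69  149.39] jaw yaw -75.69 xax [ 0. -0. -1.] F [-0.1 -0.5 -0.5] M [-0.02  0.04 -0.03] g 10.1 q [-0.26  0.59  0.84  2.05 -0.63  0.78 -0.35]
along -69.57 lat 0.10  F along -0.2 lat -0.4
```

Emit:
play_rows:
  deltas:
    - [1.94,0.49,0,0,0,0,8]
    - [1.94,0.49,0,0,0,0,8]
    - [1.94,0.49,0,0,0,0,8]
    - [0,0,0,0,0,0,8]

```text
clock: 21.48
position: [0.4468, -0.2192, 0.1494]
tool_rot: [0.58, 1.571, -2.312]
force: [-0.6, -0.4, 0.3]
grip_width: 0.0102
```

```bash
python3 ins.py
```

```text
t21.48 p [ 446.84 -219.2   149.36] jaw yaw -75.69 xax [-0. -0. -1.] F [-0.6 -0.4  0.3] M [0.01 0.03 0.01] g 10.2 q [-0.26  0.6   0.84  2.04 -0.63  0.79 -0.36]
along -63.60 lat 0.11  F along -0.6 lat -0.2
```

Emit:
play_rows:
  deltas:
    - [1.94,0.49,0,0,0,0,8]
    - [1.94,0.49,0,0,0,0,8]
    - [1.94,0.49,0,0,0,0,8]
    - [1.94,0.49,0,0,0,0,8]
    - [0,0,0,0,0,0,8]

```text
clock: 22.1
position: [0.4546, -0.2173, 0.1494]
tool_rot: [1.143, 1.571, -1.749]
force: [0.5, -0.5, -0.3]
grip_width: 0.0104
```

```bash
python3 ins.py
```

```text
t22.10 p [ 454.6  -217.27  149.36] jaw yaw -75.69 xax [-0. -0. -1.] F [ 0.5 -0.5 -0.3] M [-0.03  0.01  0.05] g 10.4 q [-0.26  0.61  0.84  2.02 -0.63  0.8  -0.37]
along -55.60 lat 0.07  F along 0.4 lat -0.6
```

Emit:
play_rows:
  deltas:
    - [1.94,0.49,0,0,0,0,8]
    - [1.94,0.49,0,0,0,0,8]
    - [1.94,0.49,0,0,0,0,8]
    - [1.94,0.49,0,0,0,0,8]
    - [0,0,0,0,0,0,8]

```text
clock: 22.72
position: [0.4624, -0.2153, 0.1494]
tool_rot: [1.545, 1.571, -1.347]
force: [0.2, -0.4, -0.9]
grip_width: 0.0102
```

```bash
python3 ins.py
```

```text
t22.73 p [ 462.38 -215.29  149.37] jaw yaw -75.69 xax [ 0. -0. -1.] F [ 0.2 -0.4 -0.9] M [0.01 0.03 0.01] g 10.2 q [-0.27  0.61  0.84  2.01 -0.64  0.8  -0.38]
along -47.58 lat 0.07  F along 0.1 lat -0.5
```

Emit:
play_rows:
  deltas:
    - [1.94,0.49,0,0,0,0,8]
    - [1.94,0.49,0,0,0,0,8]
    - [1.94,0.49,0,0,0,0,8]
    - [1.94,0.49,0,0,0,0,8]
    - [0,0,0,0,0,0,8]

```text
clock: 23.35
position: [0.4701, -0.2133, 0.1494]
tool_rot: [-0.179, 1.571, -3.07]
force: [-0.2, 0.1, -0.5]
grip_width: 0.0102
```

```bash
python3 ins.py
```

```text
t23.35 p [ 470.1  -213.32  149.36] jaw yaw -75.69 xax [-0. -0. -1.] F [-0.2  0.1 -0.5] M [-0.02  0.01 -0.04] g 10.2 q [-0.27  0.62  0.84  1.99 -0.64  0.81 -0.39]
along -39.61 lat 0.07  F along -0.2 lat 0.1
```

Emit:
play_rows:
  deltas:
    - [1.94,0.49,0,0,0,0,8]
    - [1.94,0.49,0,0,0,0,8]
    - [0,0,0,0,0,0,8]

```text
clock: 23.72
position: [0.474, -0.2123, 0.1494]
tool_rot: [2.223, 1.571, -0.669]
force: [0.3, -0.1, -0.1]
grip_width: 0.0103
```

```bash
python3 ins.py
```

```text
t23.73 p [ 474.04 -212.34  149.38] jaw yaw -75.69 xax [ 0. -0. -1.] F [ 0.3 -0.1 -0.1] M [-0.    0.03 -0.07] g 10.3 q [-0.27  0.63  0.83  1.98 -0.64  0.82 -0.39]
along -35.55 lat 0.04  F along 0.3 lat -0.2
```

Emit:
play_rows:
  deltas:
    - [0.97,0.25,0,0,0,0,8]
    - [0.97,0.25,0,0,0,0,8]
    - [0,0,0,0,0,0,8]

```text
clock: 24.1
position: [0.4759, -0.2119, 0.1494]
tool_rot: [2.318, 1.571, -0.574]
force: [0.0, 0.3, 0.5]
grip_width: 0.0102
```

```bash
python3 ins.py
```

```text
t24.10 p [ 475.89 -211.9   149.39] jaw yaw -75.70 xax [ 0. -0. -1.] F [0.  0.3 0.5] M [ 0.03 -0.02 -0.03] g 10.2 q [-0.27  0.63  0.83  1.98 -0.64  0.82 -0.4 ]
along -33.65 lat 0.01  F along 0.1 lat 0.2
```

Emit:
play_rows:
  deltas:
    - [0.97,0.25,0,0,0,0,8]
    - [0,0,0,0,0,0,8]

```text
clock: 24.35
position: [0.4768, -0.2116, 0.1494]
tool_rot: [-0.049, 1.571, -2.941]
force: [-0.7, -0.1, -0.4]
grip_width: 0.0099
```

```bash
python3 ins.py
```

```text
t24.35 p [ 476.83 -211.64  149.37] jaw yaw -75.70 xax [-0. -0. -1.] F [-0.7 -0.1 -0.4] M [0.03 0.01 0.01] g 9.9 q [-0.27  0.63  0.83  1.98 -0.64  0.82 -0.4 ]
along -32.67 lat 0.03  F along -0.7 lat 0.0
```

Emit:
play_rows:
  deltas:
    - [0.97,0.25,0,0,0,0,8]
    - [0,0,0,0,0,0,8]

```text
clock: 24.6
position: [0.4778, -0.2114, 0.1494]
tool_rot: [-0.884, 1.571, 2.507]
force: [0.6, -0.3, 0.3]
grip_width: 0.0104
```

```bash
python3 ins.py
```

```text
t24.60 p [ 477.79 -211.35  149.37] jaw yaw -75.70 xax [-0.  0. -1.] F [ 0.6 -0.3  0.3] M [-0.03  0.04 -0.04] g 10.4 q [-0.28  0.63  0.83  1.97 -0.64  0.82 -0.4 ]
along -31.67 lat 0.07  F along 0.5 lat -0.5
```

Emit:
play_rows:
  deltas:
    - [0.68,0.17,0,0,0,0,8]
    - [0,0,0,0,0,0,8]

```text
clock: 24.85
position: [0.4785, -0.2112, 0.1494]
tool_rot: [1.136, 1.571, -1.756]
force: [-0.5, -0.3, 0.5]
grip_width: 0.0102
```

```bash
python3 ins.py
```

```text
t24.85 p [ 478.48 -211.21  149.38] jaw yaw -75.70 xax [-0. -0. -1.] F [-0.5 -0.3  0.5] M [-0.04  0.01  0.  ] g 10.2 q [-0.28  0.63  0.83  1.97 -0.64  0.82 -0.4 ]
along -30.97 lat 0.04  F along -0.5 lat -0.2
```

Emit:
play_rows:
  deltas:
    - [0.68,0.17,0,0,0,0,8]
    - [0,0,0,0,0,0,8]

```text
clock: 25.1
position: [0.4792, -0.211, 0.1494]
tool_rot: [-1.207, 1.571, 2.184]
force: [-0.1, -0.7, -0.6]
grip_width: 0.0103
```

```bash
python3 ins.py
```

```text
t25.10 p [ 479.16 -211.04  149.37] jaw yaw -75.70 xax [-0.  0. -1.] F [-0.1 -0.7 -0.6] M [ 0.05  0.04 -0.05] g 10.3 q [-0.28  0.63  0.83  1.97 -0.64  0.82 -0.4 ]
along -30.27 lat 0.04  F along -0.3 lat -0.7
```

Emit:
play_rows:
  deltas:
    - [0.68,0.17,0,0,0,0,8]
    - [0,0,0,0,0,0,8]

```text
clock: 25.35
position: [0.4796, -0.2109, 0.1493]
tool_rot: [-0.344, 1.57, 3.047]
force: [-2.2, -0.6, 0.7]
grip_width: 0.0101
```

```bash
python3 ins.py
```

```text
t25.35 p [ 479.6  -210.91  149.34] jaw yaw -75.70 xax [-0.  0. -1.] F [-2.2 -0.6  0.7] M [-0.05  0.36  0.01] g 10.1 q [-0.28  0.63  0.83  1.97 -0.64  0.82 -0.4 ]
along -29.81 lat 0.05  F along -2.3 lat -0.1
```

Emit:
play_rows:
  deltas:
    - [0.5,0.13,0,0,0,0,8]
    - [0,0,0,0,0,0,8]
    - [0,0,0,0,0,0,8]

```text
clock: 25.72
position: [0.4801, -0.2108, 0.1494]
tool_rot: [-0.347, 1.57, 3.045]
force: [-3.9, -0.2, 1.0]
grip_width: 0.0104
```

```bash
python3 ins.py
```

```text
t25.73 p [ 480.1  -210.8   149.36] jaw yaw -75.71 xax [-0.  0. -1.] F [-3.9 -0.2  1. ] M [-0.2   0.93 -0.04] g 10.4 q [-0.28  0.63  0.83  1.97 -0.64  0.82 -0.4 ]
along -29.30 lat 0.04  F along -3.8 lat 0.8
```

Emit:
play_rows:
  deltas:
    - [0.5,0.13,0,0,0,0,8]
    - [0,0,0,0,0,0,8]
    - [0,0,0,0,0,0,8]

```text
clock: 26.1
position: [0.4804, -0.2107, 0.1493]
tool_rot: [-0.31, 1.57, 3.081]
force: [-5.6, -1.2, 0.8]
grip_width: 0.01
```

```bash
python3 ins.py
python3 - <<'E'
from m import *
S=avg('scene',8);C=np.array([.5085,-.2036,.15]);u=np.array([.969,.247,0])
a=proj('scene',C)[0].round().astype(int);o=a-20
print('origin',o,'shoulder/tip/eyeend px (x20 crop)',((proj('scene',[C-u*.0175,C+u*.0325,C-u*.0355])-o)*20).round().tolist())
cv2.imwrite('pics/c6.png',cv2.resize(np.clip(S[o[1]:o[1]+30,o[0]:o[0]+40],0,255).astype(np.uint8),(800,600),interpolation=cv2.INTER_CUBIC))
E
```

```text
t26.10 p [ 480.4  -210.73  149.33] jaw yaw -75.72 xax [-0.001  0.    -1.   ] F [-5.6 -1.2  0.8] M [-0.34  1.38  0.04] g 10.0 q [-0.28  0.64  0.83  1.97 -0.64  0.82 -0.4 ]
along -28.99 lat 0.03  F along -5.7 lat 0.2
origin [216 194] shoulder/tip/eyeend px (x20 crop) [[296.0, 369.0], [615.0, 434.0], [182.0, 346.0]]
```

View pics/c6.png

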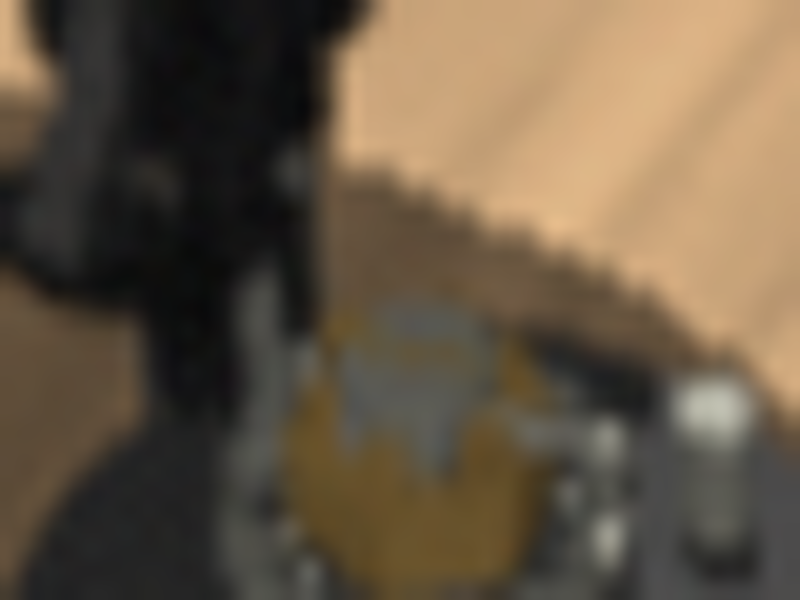

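Emit:
play_rows:
  deltas:
    - [-0.5,-0.13,0,0,0,0,8]
    - [0,0,0,0,0,0,12]
    - [0,0,0,0,0,0,16]
    - [0,0,0,0,0,0,22]
    - [0,0,0,0,0,0,26]
    - [0,0,0,0,0,0,30]

```text
clock: 27.25
position: [0.4803, -0.2107, 0.1494]
tool_rot: [-2.337, 1.571, 1.054]
force: [0.2, -0.3, -0.9]
grip_width: 0.0305
```

```bash
python3 ins.py
```

```text
t27.25 p [ 480.32 -210.71  149.37] jaw yaw -75.70 xax [ 0.  0. -1.] F [ 0.2 -0.3 -0.9] M [-0.01  0.04 -0.01] g 30.5 q [-0.28  0.63  0.83  1.97 -0.64  0.82 -0.4 ]
along -29.06 lat 0.07  F along 0.1 lat -0.4
```

Emit:
play_rows:
  deltas:
    - [0,0,10,0,0,0,30]
    - [0,0,20,0,0,0,30]
    - [0,0,40,0,0,0,30]
    - [-10,40,30,0,0,0,30]
    - [-10,50,0,0,0,0,30]
    - [-10,50,0,0,0,0,30]
    - [0,50,0,0,0,0,30]
    - [0,50,0,0,0,0,30]

```text
clock: 28.25
position: [0.4501, 0.0309, 0.2501]
tool_rot: [-2.392, 1.57, 0.999]
force: [0.8, 0.5, 1.2]
grip_width: 0.0298
```

Run:
```python
from m import *
state();S=avg('scene',8);T=avg('top',8);np.savez('avg3.npz',T=T,S=S)
C=np.array([.5085,-.2036,.15]);u=np.array([.969,.247,0])
out=[]
for n,I in(('scene',S),('top',T)):
    a=proj(n,C)[0].round().astype(int);o=a-16;z=400/32
    print(n,'shoulder/tip/eyeend crop px',((proj(n,[C-u*.0175,C+u*.0325,C-u*.0355])-o+.5)*z).round().tolist())
    out.append(cv2.resize(np.clip(I[o[1]:o[1]+32,o[0]:o[0]+32],0,255).astype(np.uint8),(400,400),interpolation=cv2.INTER_CUBIC))
cv2.imwrite('pics/c7.png',np.hstack(out))
```

```text
t28.25 p [450.08  30.94 250.07] jaw yaw -75.70 xax [ 0.001  0.001 -1.   ] F [0.8 0.5 1.2] M [-0.   -0.08 -0.01] g 29.8 q [-1.04  0.41  1.12  2.05 -0.45  0.96 -1.01]
scene shoulder/tip/eyeend crop px [[141.0, 187.0], [341.0, 228.0], [70.0, 172.0]]
top shoulder/tip/eyeend crop px [[226.0, 284.0], [169.0, 60.0], [246.0, 366.0]]
```

View pics/c7.png

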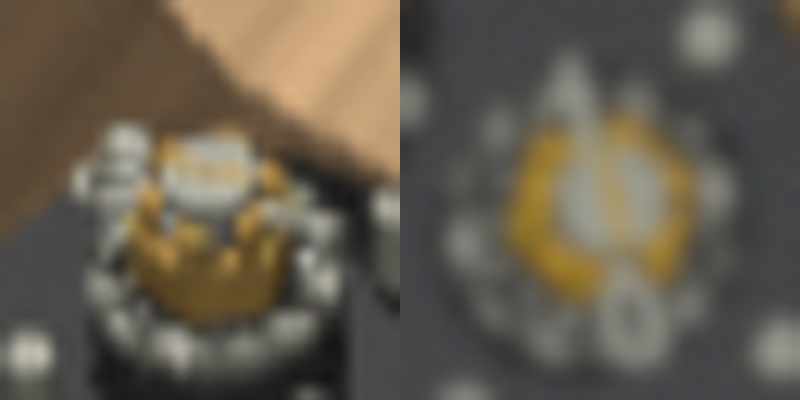

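```bash
python3 -c "
from m import *
print(workorder.job_done()); state()"
```

```text
the job is handed in; nothing more can be done
None
the job is handed in; nothing more can be done
```

The nut is snug at the first slot past the snug point, the split pin is through slot and hole with its eye against the crown, and I handed the job in at about 29 s of the 72 s allowed. The hand-in gives no verdict, so these results rest on my own checks.

- **Nut:** I gripped the grey hub's nut on its flats and turned it clockwise. The torque rose from about 0.1 to 0.64 N m between jaw yaws −9° and −17°. I carried it on to −47.7° to allow for the 2° spring-back. It should rest at about −45.7°, in line with the hole, which two sets of pictures put at 14.3° (the same as −45.7° for a six-slot nut). I did not measure the race height directly.
- **Hub centre:** Regripping the nut more nearly centred moved my first estimate of the axis by about 1 mm in y. I used the corrected value, (508.5, −203.6) mm, for the insertion.
- **Pin:** It went in with under about 1 N until the eye met the crown, within 1 mm of where I expected it. I pressed to about 6 N, well below the 20 N limit, then released it.
- **Last check:** The final pictures show the eye at the crown and the tip out of the far side, within about one camera pixel (roughly 2 to 3 mm) of the predicted spots. That is too coarse to confirm the 1.5 mm limit, so the depth rests on the contact I felt. The gripper was clear, and I kept it away from everything else.

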